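# Clear pot shards off the potting tray into the storage tin

## Task

Take the wooden scraper block and, with it on the tray, sweep all five terracotta shards over the tray's open edge into the aluminium tin; the shards are sharp, so keep the gripper itself off them. Then leave the scraper standing upright on the cleared tray and close the tin's lid fully. Do not disturb the other things on the bench.

Things in the scene. Friction and masses are not known exactly. Their poses are not given: they have to be found in the camera images.
- tray: Raised potting tray, fixed to the bench: a bare galvanised sheet on a teak stand, top surface 95 mm above the bench. Origin on the bench under its centre; z up. Its x axis points to the open edge: the flat working surface runs from x = -120 to +120 mm and from y = -100 to +100 mm, with teak rails (12 mm thick, rising 22 mm above the sheet) along the back (x = -120) and both sides (y = -100 and +100). The edge at x = +120 is open, without rail, and the tin stands against it.
- tin: Rectangular aluminium storage tin, fixed to the bench, 135 mm (x) by 225 mm (y) by 78 mm high, wall 3 mm, open at the top under its hinged lid. Origin at the centre of its underside, on the bench; axes parallel to the tray's. It stands 194 mm along the tray's +x from the tray's origin, so that its near wall begins 6.5 mm beyond the tray's open edge, its rim 17 mm lower than the tray's surface.
- tin_lid (a joint): Angle of the tin's lid, rad: 0 = shut flat on the rim, 1.57 = upright, 1.9 = its stop, leaning back. It is hinged along the tin's top edge farthest from the tray (the tin's +x side). The hinge is stiff: the lid stays at any angle and moves under about 1 to 2 N at its free edge.
- tin_hinge (a point): Middle of the lid's hinge line, 79 mm above the bench; the hinge line runs along the tin's y axis.
- tin_lid_edge (a point): Middle of the free edge of the lid, on its outer (upper) face. The lid is a sheet 138 mm from hinge to free edge, 231 mm wide and 3 mm thick, with a rim turned 10 mm inward along the free edge and the ends; when shut, its top lies about 83 mm above the bench.
- scraper_mid (a point): Wooden scraper block, loose, 0.13 to 0.25 kg, standing on the bench behind the tray, its centre some 12 to 18 cm beyond its back rail. Point at its centre, 37.5 mm above its underside; z up. Foot: a block 40 mm (x) by 130 mm (y) by 30 mm high with dark rubber strips on both long faces; on it, centred, an upright hand rib 24 mm thick (x), 80 mm long (y) and 45 mm high, to be gripped across its thickness. Total height 75 mm. Both long faces are alike.
- shard1_mid (a point): Loose terracotta shard 1 of 5, a slightly curved irregular chip of pot wall about 34 x 29 mm and 9 to 11 mm high, 13 g, lying flat on the tray. Point at its centre, 5 mm above its underside.
- shard2_mid (a point): Loose terracotta shard 2 of 5, a slightly curved irregular chip of pot wall about 30 x 29 mm and 9 to 11 mm high, 14 g, lying flat on the tray. Point at its centre, 5 mm above its underside.
- shard3_mid (a point): Loose terracotta shard 3 of 5, a slightly curved irregular chip of pot wall about 36 x 23 mm and 9 to 11 mm high, 15 g, lying flat on the tray. Point at its centre, 5 mm above its underside.
- shard4_mid (a point): Loose terracotta shard 4 of 5, a slightly curved irregular chip of pot wall about 28 x 29 mm and 9 to 11 mm high, 16 g, lying flat on the tray. Point at its centre, 5 mm above its underside.
- shard5_mid (a point): Loose terracotta shard 5 of 5, a slightly curved irregular chip of pot wall about 32 x 27 mm and 9 to 11 mm high, 17 g, lying flat on the tray. Point at its centre, 5 mm above its underside.
- plant_pot: Bystander: empty green plastic plant pot, 122 mm across the rim, 112 mm high. Origin at the centre of its underside.
- saucer: Bystander: white ceramic saucer, 130 mm across, 20 mm high. Origin at the centre of its underside.
- small_pot: Bystander: small empty terracotta pot, 84 mm across, 70 mm high. Origin at the centre of its underside.
- spray_bottle: Bystander: grey plastic spray bottle, 76 mm across, 210 mm high. Origin at the centre of its underside.
- trowel: Bystander: garden trowel lying flat, stainless steel blade, wooden handle, 310 mm long along its x axis (blade to +x), 72 mm wide, 28 mm high. Origin at its middle, on the bench.
- garden_fork: Bystander: three-pronged hand fork lying flat, 235 mm long along its x axis (prongs to +x), 70 mm wide, 25 mm high. Origin near its middle, on the bench.
Not all that is in view belongs to the job. What is shaped like the part that bears scraper_mid but purple is not meant.

How it is judged:
By the outcome, as a careful person would: the job done as asked, in the order asked, and still so for the second after the job is handed in, with the robot touching nothing.
It also fails if it takes over 64 s, if anything falls off the work surface, if the arm or the gripper's body presses on something with over 40 N, if the wrist force passes 120 N, or if a joint passes its speed limit or range.

## Robot

A 7-joint arm with a two-finger parallel gripper is mounted at the origin on the work surface. World frame = base frame: x ahead of the robot, y to its left, z up, the work surface at z = 0. Lengths are in m, angles in rad, forces in N, time in s.
With the tool pointing down it reaches from about 0.35 to 0.9 m from the base axis. Payload 8.1 kg.
Tool frame: the origin (TCP) lies at the centre of the arm's flange, where the gripper is bolted on; the fingertips stand 178 mm ahead of it and the grasp point (between the pads) lies 159 mm ahead of it; z points along the fingers, y is the direction in which the jaws open and shut (so a half turn about z gives the same grasp; the last joint's range is limited). The gripper opens to 92 mm and grips with 3 to 60 N. Pads are 19 mm wide; open, the fingers measure 130 mm over their backs; the gripper's body (75 mm by 190 mm) begins 47 mm behind the grasp point.
Start: joints at [-1.446, 0.434, 0.025, 1.573, -0.012, 1.134, -0.075], TCP at [0.141, 0.609, 0.405] pointing down, gripper open.
Joint ranges: [-2.62, 2.62], [-0.44, 2.09], [-1.27, 1.32], [0.08, 2.57], [-1.32, 4.46], [0.12, 2], [-2.74, 2.74]. Speed limits (rad/s): [2.22, 2.22, 3.01, 3.01, 3.14, 3.14, 3.14].

## Interface

Orientations are given as a rotation vector (axis times angle).
In Python, from cell import arm, get_image, camera_model gives the robot as it stands. The module is installed in compiled form; this text tells all that it offers.
- The arm moves only by the shell command python3 -m pendant 'ROWS' [FORCE]. ROWS is JSON, a list that holds one entry, the list of rows, each a list of 7 numbers: the shift along the tool's x, y, z in mm, then the turn, a rotation vector about the tool's x, y, z in rad, then the closure, from -1 (fully open) to 1 (shut). In form: [[[x, y, z, rx, ry, rz, hand], ...]]. A call has 1 to 20 rows; each row is the pose to reach, as a shift and turn from the pose commanded when the call began, along the tool's axes at that moment; what a row does not reach only later rows make up. A row lasts 1/8 s, in which the tool goes at most 62.5 mm and 10.7 degrees, less where a joint would pass 70% of its speed; a pose out of reach is approached as far as the arm can. A call with a gripper value outside its range is refused whole. The fingers move at their own pace and stop on an object; FORCE is the grip in N (left out, the last holds). Time passes only in rows, so rows that repeat a pose let the fingers close. It gives the time, the measured TCP pose, the force and the opening at its end, in the units of the state.
- arm.observe(): the state, without advancing time (a new reading comes with each control period).
- get_image(name): name is "side" or "top"; returns the picture (384x512x3 uint8, red, green, blue); there is no depth.
- camera_model(name): a dict with "fx", "fy", "cx", "cy" (pixels), "position" and "orientation" of the camera in the world. Camera axes: x right, y down, z forward; pixel columns grow to the right and rows downward; lengths in m; the calibration is good to about 2 mm. A picture is of the moment at which its call begins. camera_model takes no time and is no camera call.
- arm.sign_off(): hands the job in, once; it reports no verdict.
The state is a dict: "clock": time; "joints": joint angles; "dq": joint speeds; "joint_efforts": joint torques, N m; "position": TCP position; "ee_rot": TCP orientation; "force": force on the tool from outside, world axes, zero at the start; "ft_torque": the same for the moment, N m; "width": opening from 0.0 (shut) to 1.0 (fully open).
Only numpy, scipy, OpenCV 4.12 (cv2) and the standard library are available. Lean on these libraries where they do the work, as an engineer would, in place of code of your own. Each camera call takes 0.05 s, during which the arm holds its last target.

## Working session

There is one attempt and no reset: what is moved stays moved. The work goes in short steps, Python scripts to look and compute and a shell command to move; the robot and the scene stay as the last step left them, time stands still between calls to the robot, and variables do not carry over. Pictures are saved under pics/ and viewed, and the job is handed in when it is done.

```bash
mkdir -p pics; python3 - <<'E'
from cell import arm,get_image,camera_model
import cv2
print(arm.observe())
for n in("side","top"):
    print(n,camera_model(n)); cv2.imwrite(f"pics/{n}0.png",cv2.resize(get_image(n)[:,:,::-1],(800,600),interpolation=cv2.INTER_CUBIC))
E
```

```text
{'clock': 0.0, 'joints': array([-1.44560933,  0.43519996,  0.0249937 ,  1.57409469, -0.01164364,
        1.13400515, -0.07510524]), 'dq': array([ 4.88440862e-04,  1.07076554e-03, -4.53068291e-04,  9.34963832e-04,
        3.28888068e-05,  5.85300702e-04, -6.04146149e-04]), 'joint_efforts': array([ 1.39032003e-03, -6.67848086e+01,  9.86157395e-01, -3.14446735e+01,
       -6.02339557e-02,  4.30500624e-02,  1.87824385e-04]), 'position': array([0.14111992, 0.60861726, 0.40396022]), 'ee_rot': array([-3.57201455e-01, -3.12115103e+00,  2.45085530e-03]), 'force': array([0.10062683, 0.32333938, 0.12354216]), 'ft_torque': array([-0.02474137, -0.01441508,  0.0511631 ]), 'width': 0.9988722362088184}
side {'fx': 449.97246683323544, 'fy': 449.97246683323544, 'cx': 243.5801923516989, 'cy': 195.51955746516006, 'position': array([ 0.23572694, -1.0830428 ,  0.96100409]), 'orientation': array([-2.20699367,  0.29128438, -0.17270649])}
top {'fx': 471.45120058886005, 'fy': 471.45120058886005, 'cx': 250.87205689046016, 'cy': 195.46330504666727, 'position': array([0.48007843, 0.0097513 , 1.34188505]), 'orientation': array([-2.16493075,  2.17963111, -0.06163987])}
```

View pics/top0.png

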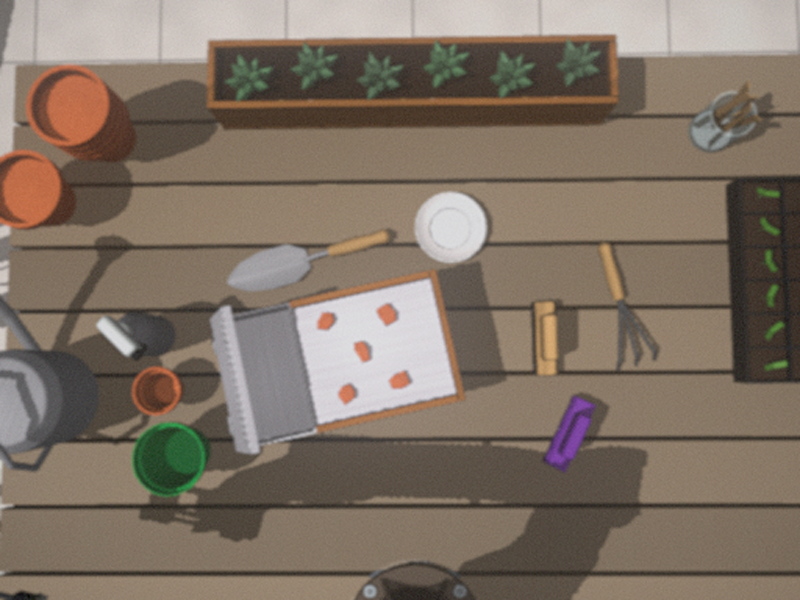

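View pics/side0.png

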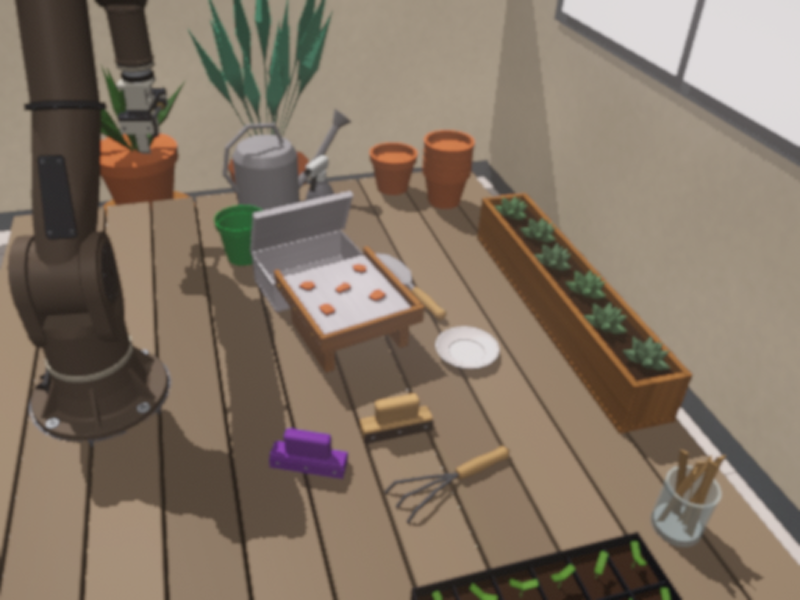

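```bash
cat > h.py <<'E'
import numpy as np,cv2
from scipy.spatial.transform import Rotation as R
from cell import arm,get_image,camera_model
def ray(n,u,v):
    m=camera_model(n); d=np.array([(u-m['cx'])/m['fx'],(v-m['cy'])/m['fy'],1.]); return m['position'],R.from_rotvec(m['orientation']).apply(d)
def onz(n,u,v,z):
    p,d=ray(n,u,v); return p+d*(z-p[2])/d[2]
def proj(n,P):
    m=camera_model(n); c=R.from_rotvec(m['orientation']).inv().apply(np.atleast_2d(P)-m['position'])
    return np.c_[c[:,0]/c[:,2]*m['fx']+m['cx'],c[:,1]/c[:,2]*m['fy']+m['cy']]
def crop(n,x0,y0,x1,y1,name,k=None,draw=()):
    im=get_image(n)[:,:,::-1]; s=k or min(800/(x1-x0),600/(y1-y0))
    c=cv2.resize(im[y0:y1,x0:x1],None,fx=s,fy=s,interpolation=cv2.INTER_CUBIC)
    for P in draw:
        q=((proj(n,P)+.5-[x0,y0])*s).astype(int); cv2.polylines(c,[q.reshape(-1,1,2)],True,(255,0,255),1)
    cv2.imwrite('pics/'+name,c)
E
python3 - <<'E'
from h import *
crop('top',130,165,310,300,'t1.png')
crop('top',320,170,440,260,'t2.png')
crop('side',150,110,290,215,'s1.png')
E
```

```text
(no output)
```

View pics/t1.png

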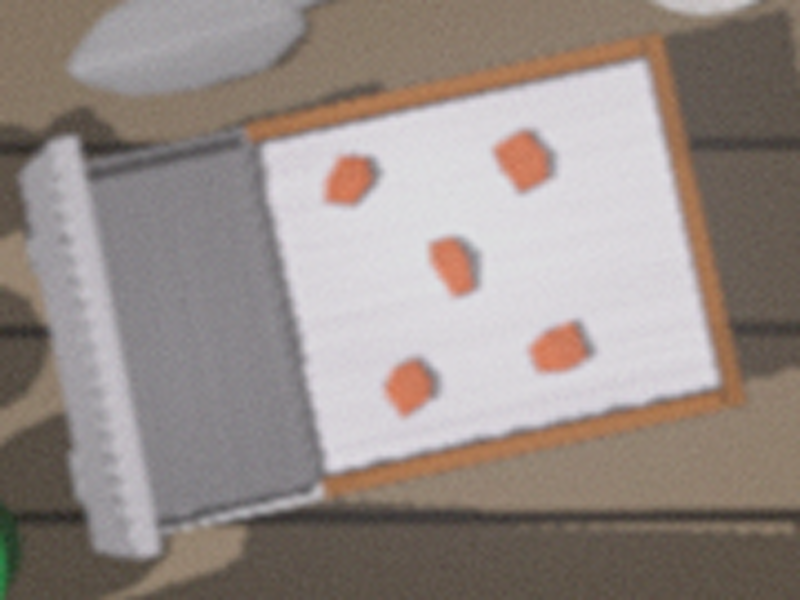

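View pics/t2.png

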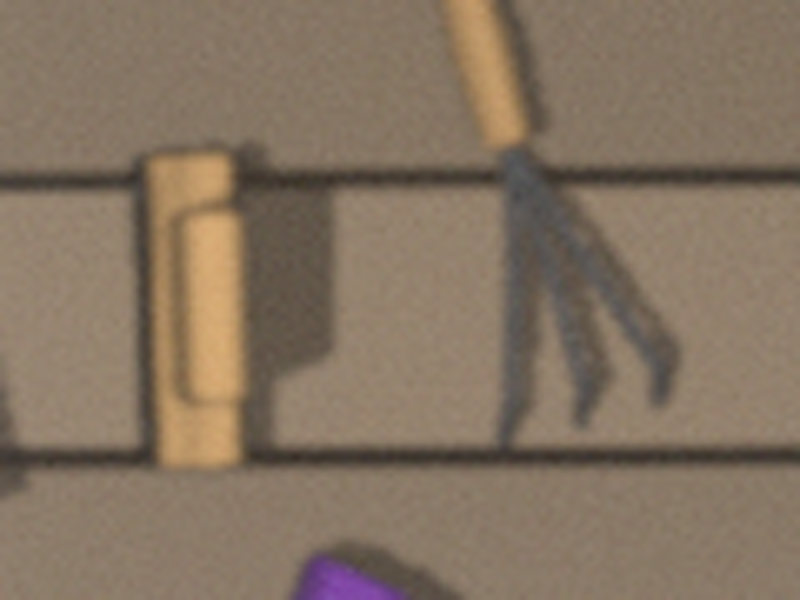

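View pics/s1.png

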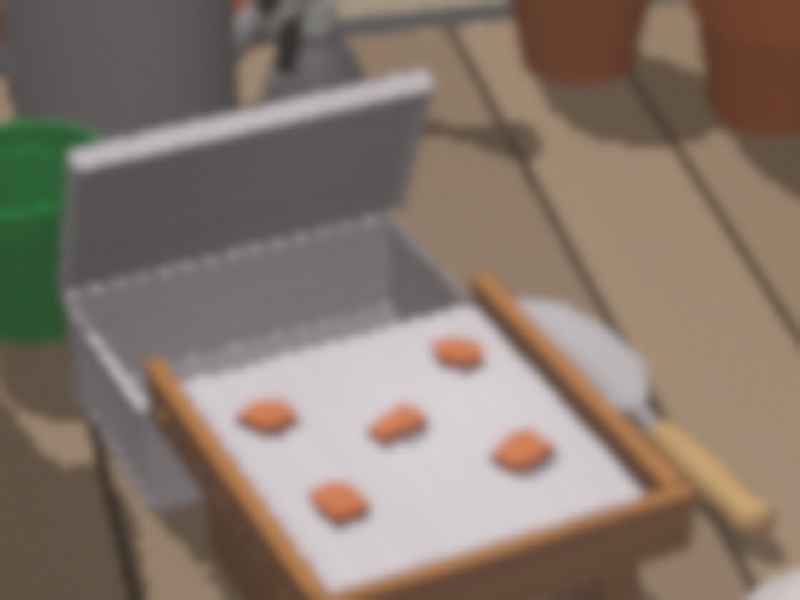

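```bash
cat >> h.py <<'E'
def t1(a,b): return (130+a/4.4444-.5+.0,165+b/4.4444-.5)
def t2(a,b): return (320+a/6.6667-.5,170+b/6.6667-.5)
def s1(a,b): return (150+a/5.7143-.5,110+b/5.7143-.5)
from scipy.optimize import least_squares
def pose(x,L):
    L=np.atleast_2d(np.array(L,float)); c,s=np.cos(x[2]),np.sin(x[2]); return np.c_[x[0]+c*L[:,0]-s*L[:,1],x[1]+s*L[:,0]+c*L[:,1],L[:,2]]
def fit(L,obs,x0):
    f=lambda x:np.concatenate([proj(n,pose(x,l))[0]-o for l,(n,o) in zip(L,obs)])
    r=least_squares(f,x0); return r.x,r.fun.reshape(-1,2)
E
python3 - <<'E'
from h import *
L=[(-.132,-.112,.117),(-.132,.112,.117),(.12,-.112,.117),(.12,.112,.117),(-.132,-.112,.117),(.12,.112,.117),(.12,-.112,.117)]
o=[('top',t1(658,36)),('top',t1(744,402)),('top',t1(246,130)),('top',t1(327,496)),('side',s1(690,488)),('side',s1(150,358)),('side',s1(487,273))]
x,r=fit(L,o,[.5,0,1.4]);print('tray',x,'\n',r.round(1))
np.save('tray.npy',x)
# shards
for n,f,C in (('top',t1,[(350,181),(524,161),(454,267),(561,347),(410,387)]),('side',s1,[(458,352),(524,452),(398,424),(340,502),(267,416)])):
    for c in C:
        P=onz(n,*f(*c),.103); d=P[:2]-x[:2];c_,s_=np.cos(x[2]),np.sin(x[2]); print(n,P.round(4),(np.array([c_*d[0]+s_*d[1],-s_*d[0]+c_*d[1]])*1000).round())
# scraper: rib top corners z .075, foot top corners z .03
L=[(.012,-.04,.075),(-.012,-.04,.075),(.012,.04,.075),(-.012,.04,.075),(.02,-.065,.03),(.02,.065,.03)]
o=[t2(187,210),t2(243,210),t2(187,403),t2(243,403),t2(148,153),t2(156,467)]
x,r=fit(L,[('top',a) for a in o],[.5,-.2,1.5]);print('scr',x,'\n',r.round(1)); np.save('scr.npy',x)
print(R.from_rotvec(arm.observe()['ee_rot']).as_matrix().round(3))
# lid free edge
t=np.load('tray.npy')
def lid(a): # hinge at tin x=+67.5
    h=np.array([.194+.0675,0,.079]); 
    return [(h[0]-.138*np.cos(a),y,h[2]+.138*np.sin(a)) for y in(-.1155,.1155)]
for a in (1.3,1.5,1.57,1.7,1.8,1.9):
    print(a,((proj('top',pose(t,lid(a)))+.5-[130,165])*4.444).round().tolist(),((proj('side',pose(t,lid(a)))+.5-[150,110])*5.714).round().tolist())
E
```

```text
tray [0.49916098 0.06753795 1.78596762] 
 [[ 0.7 -1. ]
 [ 0.8  0.9]
 [-0.6 -0.9]
 [-0.8  1.2]
 [ 1.4  0.2]
 [-1.2 -0.1]
 [ 0.1 -1.1]]
top [0.5509 0.1473 0.103 ] [ 67. -68.]
top [0.562  0.0439 0.103 ] [-36. -56.]
top [0.4996 0.0856 0.103 ] [18. -4.]
top [0.4522 0.0227 0.103 ] [-34.  55.]
top [0.4292 0.1118 0.103 ] [58. 59.]
side [0.5477 0.1426 0.103 ] [ 63. -63.]
side [0.5592 0.0367 0.103 ] [-43. -52.]
side [0.4966 0.0801 0.103 ] [13. -0.]
side [0.4492 0.0166 0.103 ] [-39.  60.]
side [0.4258 0.1057 0.103 ] [53. 64.]
scr [ 0.52245518 -0.23514653  1.56312578] 
 [[-0.2 -0.5]
 [ 0.4 -0.5]
 [ 0.2  0.4]
 [ 0.8  0.5]
 [-0.3  0.1]
 [-0.9 -0. ]]
[[-0.974  0.226 -0.   ]
 [ 0.226  0.974 -0.001]
 [-0.    -0.001 -1.   ]]
1.3 [[26.0, 148.0], [112.0, 568.0]] [[417.0, 54.0], [61.0, 134.0]]
1.5 [[-25.0, 158.0], [61.0, 580.0]] [[398.0, 29.0], [45.0, 107.0]]
1.57 [[-43.0, 162.0], [43.0, 584.0]] [[391.0, 22.0], [39.0, 99.0]]
1.7 [[-74.0, 169.0], [11.0, 591.0]] [[379.0, 12.0], [29.0, 88.0]]
1.8 [[-97.0, 175.0], [-13.0, 596.0]] [[370.0, 6.0], [22.0, 82.0]]
1.9 [[-119.0, 181.0], [-35.0, 601.0]] [[362.0, 3.0], [16.0, 78.0]]
```

```bash
cat >> h.py <<'E'
def rect(p,x0,x1,y0,y1,z): return pose(p,[(x0,y0,z),(x1,y0,z),(x1,y1,z),(x0,y1,z)])
def lidp(t,a):
    h=np.array([.2615,0,.079]); c,s=np.cos(a),np.sin(a)
    return pose(t,[(h[0],-.1155,h[2]),(h[0],.1155,h[2]),(h[0]-.138*c-.003*0,.1155,h[2]+.138*s),(h[0]-.138*c,-.1155,h[2]+.138*s)])
def go(grasp,yaw=None):
    "shift in tool axes for grasp point at world pos and tool y at yaw (mod pi)"
    o=arm.observe(); M=R.from_rotvec(o['ee_rot']); m=M.as_matrix()
    if yaw is None: R2=M
    else:
        y=np.array([np.cos(yaw),np.sin(yaw),0])
        if y@m[:,1]<0: y=-y
        z=np.array([0,0,-1.]); R2=R.from_matrix(np.c_[np.cross(y,z),y,z])
    tcp=np.array(grasp)-R2.as_matrix()[:,2]*.159
    print('t',round(o['clock'],2),'shift mm',(m.T@(tcp-o['position'])*1000).round(1),'rot',(M.inv()*R2).as_rotvec().round(3),'F',o['force'].round(1),'w',round(o['width'],3),'pos',o['position'].round(4))
E
python3 - <<'E'
from h import *
t=np.load('tray.npy');s=np.load('scr.npy')
D=[rect(t,-.132,.12,-.112,.112,.117),rect(t,-.12,.12,-.1,.1,.095),rect(t,.1265,.2615,-.1125,.1125,.078),lidp(t,1.15)]
S=[rect(s,-.02,.02,-.065,.065,.03),rect(s,-.012,.012,-.04,.04,.075),rect(s,-.02,.02,-.065,.065,0)]
crop('top',130,165,310,300,'t1b.png',draw=D); crop('side',150,110,290,215,'s1b.png',draw=D)
crop('top',330,180,390,250,'t2b.png',draw=S,k=8); crop('side',220,240,290,290,'s2b.png',draw=S,k=10)
a=cv2.imread('pics/t2b.png');b=cv2.imread('pics/s2b.png');c=np.zeros((560,1200,3),np.uint8);c[:a.shape[0],:a.shape[1]]=a;c[:b.shape[0],490:490+b.shape[1]]=b
cv2.imwrite('pics/c2b.png',cv2.resize(c,(800,373)))
go([s[0],s[1],.055],s[2])
E
```

```text
t 0.45 shift mm [-562.1 -736.   190.7] rot [-0.   -0.   -0.22] F [ 0.5  0.8 -0.2] w 1.0 pos [0.1412 0.6088 0.4047]
```

View pics/t1b.png

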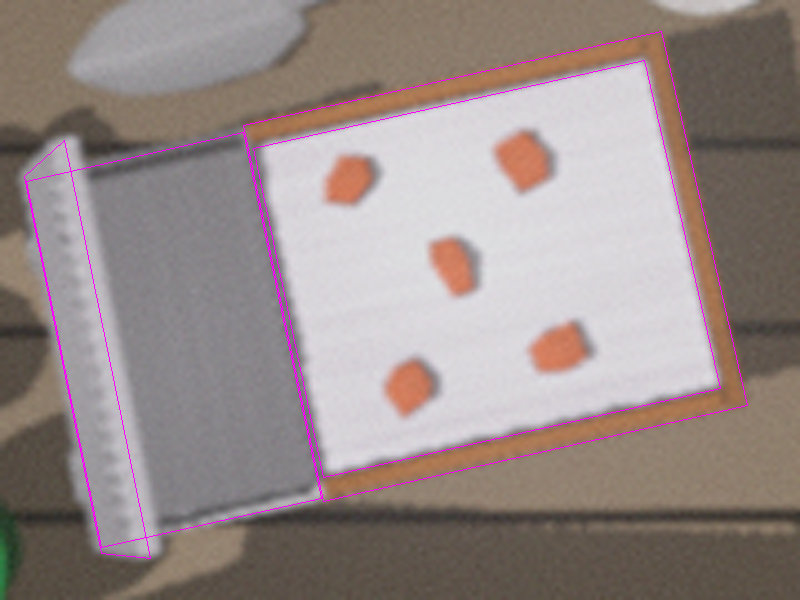

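View pics/s1b.png

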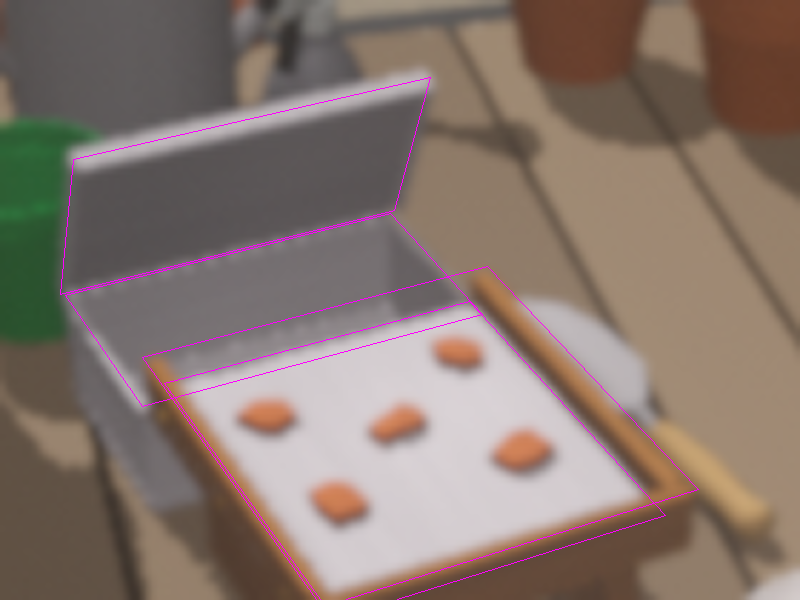

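View pics/c2b.png

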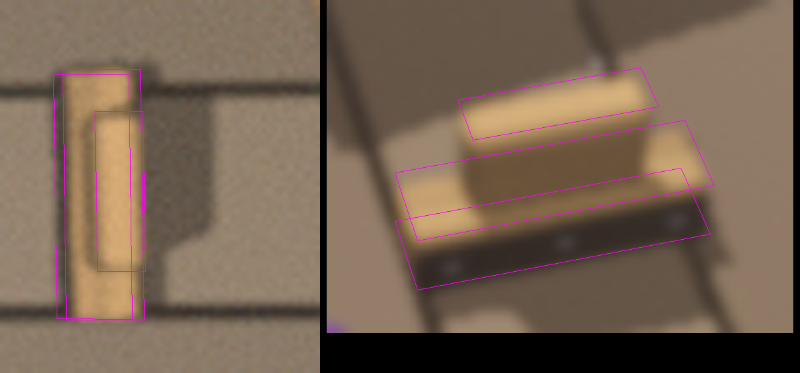

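```bash
python3 -m pendant '[[[-30,-40,-40,0,0,0,-1],[-60,-80,-40,0,0,0,-1],[-96,-126,-40,0,0,0,-1],[-132,-173,-40,0,0,0,-1],[-168,-220,-40,0,0,-0.05,-1],[-204,-267,-40,0,0,-0.08,-1],[-240,-314,-40,0,0,-0.12,-1],[-276,-361,-40,0,0,-0.16,-1],[-312,-408,-40,0,0,-0.2,-1],[-348,-455,-40,0,0,-0.22,-1],[-384,-502,-40,0,0,-0.22,-1],[-420,-549,-40,0,0,-0.22,-1],[-456,-596,-40,0,0,-0.22,-1],[-492,-643,-20,0,0,-0.22,-1],[-528,-690,0,0,0,-0.22,-1],[-555,-725,40,0,0,-0.22,-1],[-562,-735,80,0,0,-0.22,-1],[-562,-735,100,0,0,-0.22,-1],[-562,-735,100,0,0,-0.22,-1]]]' 30
python3 - <<'E'
from h import *
s=np.load('scr.npy')
crop('top',300,150,440,255,'a.png',draw=[rect(s,-.012,.012,-.04,.04,.075)]); crop('side',180,200,320,305,'b.png')
go([s[0],s[1]+.001,.055],s[2])
E
```

```text
clock: 2.82
position: [0.5221, -0.2339, 0.3034]
ee_rot: [-0.013, -3.139, -0.001]
force: [-0.8, -0.5, -0.6]
width: 1.0
t 2.92 shift mm [ 0.5  0.  91.5] rot [-0.     0.001 -0.   ] F [0.1 0.5 0.6] w 0.999 pos [ 0.5229 -0.2341  0.3055]
```

View pics/a.png

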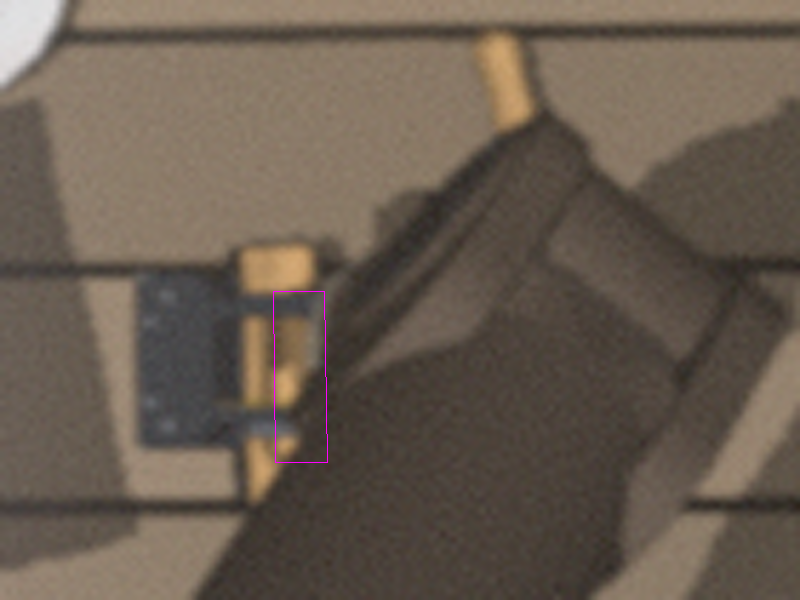

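View pics/b.png

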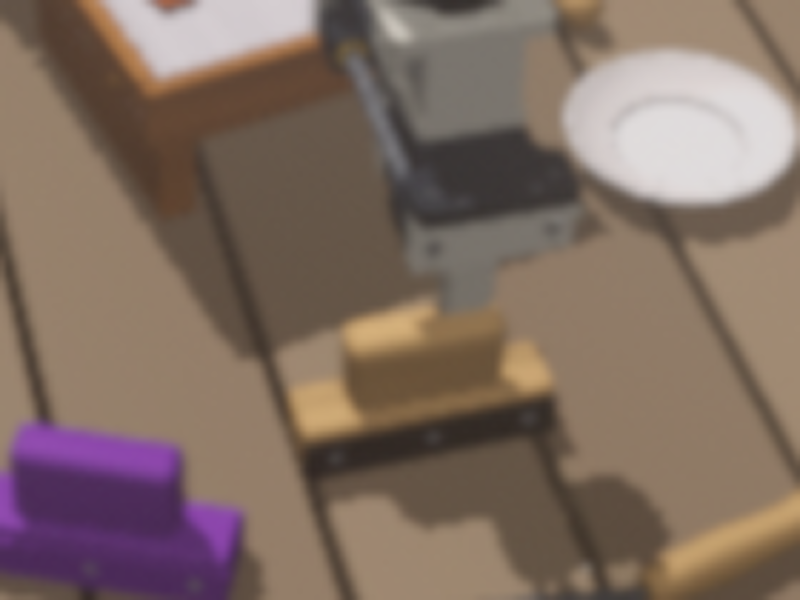

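```bash
python3 -m pendant '[[[0,0,45,0,0,0,-1],[0,0,75,0,0,0,-1],[0,0,90,0,0,0,-1],[0,0,90,0,0,0,-1],[0,0,90,0,0,0,1],[0,0,90,0,0,0,1],[0,0,90,0,0,0,1],[0,0,90,0,0,0,1],[0,0,90,0,0,0,1],[0,0,90,0,0,0,1]]]' 40
python3 - <<'E'
from h import *
go([.5,0,.1]); crop('side',180,200,320,305,'c.png')
E
```

```text
clock: 4.18
position: [0.5226, -0.2341, 0.2147]
ee_rot: [-0.012, -3.142, -0.0]
force: [0.5, -0.5, 0.6]
width: 0.404
t 4.17 shift mm [ 24.4 233.9 -44.3] rot [0. 0. 0.] F [ 0.5 -0.5  0.6] w 0.404 pos [ 0.5226 -0.2341  0.2147]
```

View pics/c.png

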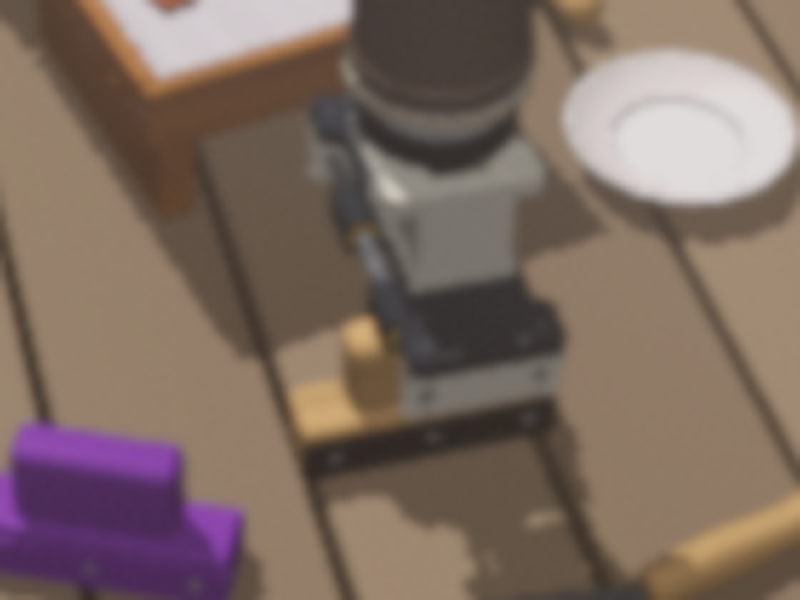

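```bash
python3 -m pendant '[[[0,0,0,0,0,0,1],[0,0,0,0,0,0,1],[0,0,0,0,0,0,1],[0,0,0,0,0,0,1]]]' 50
python3 - <<'E'
from h import *
t=np.load('tray.npy'); t[1]+=.002
go(pose(t,[(-.084,-.028,.095+.12)])[0],t[2])
E
```

```text
clock: 4.72
position: [0.5226, -0.2341, 0.2147]
ee_rot: [-0.012, -3.142, 0.0]
force: [-0.8, -1.4, -0.5]
width: 0.256
t 4.72 shift mm [ -20.1  227.8 -159.3] rot [-0.    -0.    -0.223] F [-0.8 -1.4 -0.5] w 0.256 pos [ 0.5226 -0.2341  0.2147]
```

```bash
python3 -m pendant '[[[0,0,-40,0,0,0,1],[0,0,-100,0,0,0,1],[0,20,-150,0,0,0,1],[-5,60,-159,0,0,-0.1,1],[-10,110,-159,0,0,-0.18,1],[-15,160,-159,0,0,-0.223,1],[-18,200,-159,0,0,-0.223,1],[-20,220,-159,0,0,-0.223,1],[-20,228,-159,0,0,-0.223,1],[-20,228,-159,0,0,-0.223,1],[-20,228,-159,0,0,-0.223,1]]]'
python3 - <<'E'
from h import *
t=np.load('tray.npy'); t[1]+=.002
go(pose(t,[(-.084,-.028,.095+.0557)])[0],t[2])
q=t.copy(); q[:2]=pose(t,[(-.084,-.028,0)])[0,:2]
D=[rect(q,-.02,.02,-.065,.065,.16)]
crop('top',130,165,310,300,'d.png',draw=D); crop('side',150,110,290,215,'e.png',draw=D)
E
```

```text
clock: 6.1
position: [0.5442, -0.0076, 0.3738]
ee_rot: [0.334, -3.124, 0.001]
force: [-0.3, 0.5, -0.7]
width: 0.262
t 6.1 shift mm [-0.5  1.  64.1] rot [-0.    -0.    -0.002] F [-0.3  0.5 -0.7] w 0.262 pos [ 0.5442 -0.0076  0.3738]
```

View pics/d.png

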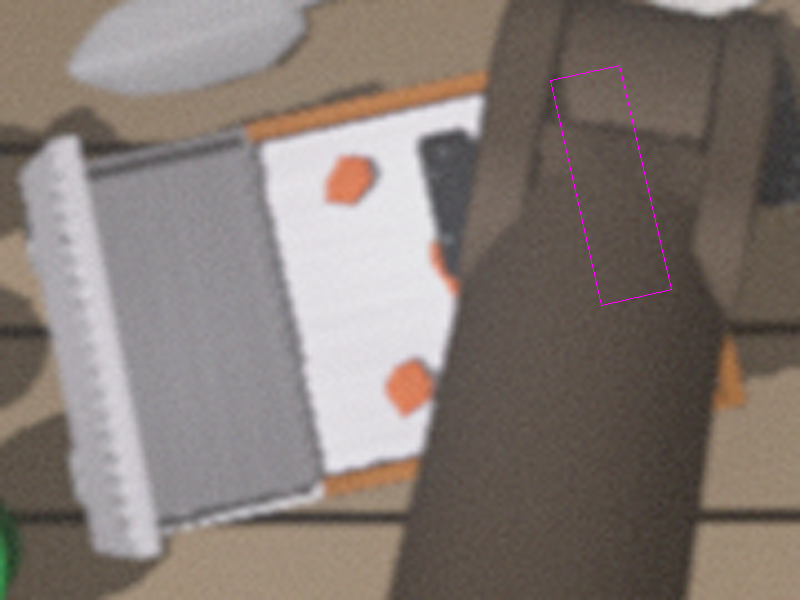

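View pics/e.png

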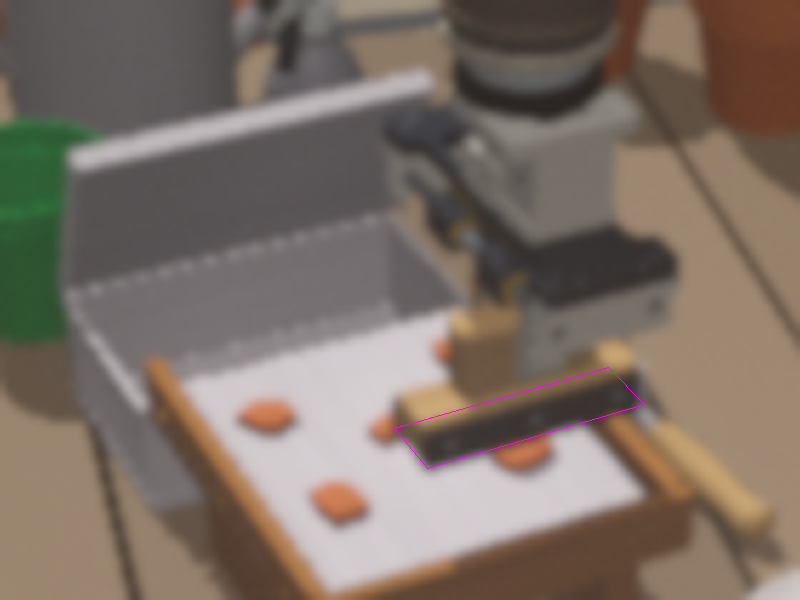

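```bash
python3 -m pendant '[[[0,1,30,0,0,0,1],[0,1,50,0,0,0,1],[0,1,58,0,0,0,1],[0,1,58,0,0,0,1]]]'
python3 - <<'E'
from h import *
t=np.load('tray.npy'); t[1]+=.002
go(pose(t,[(-.084,-.028,.095+.0557)])[0],t[2])
q=t.copy(); q[:2]=pose(t,[(-.084,-.028,0)])[0,:2]
crop('side',150,110,290,215,'f.png',draw=[rect(q,-.02,.02,-.065,.065,.095)])
E
```

```text
clock: 6.7
position: [0.5442, -0.0057, 0.3157]
ee_rot: [0.336, -3.123, 0.0]
force: [0.1, -0.3, -1.3]
width: 0.255
t 6.7 shift mm [-0.1 -0.8  6. ] rot [-0.    -0.001 -0.001] F [ 0.1 -0.3 -1.3] w 0.255 pos [ 0.5442 -0.0057  0.3157]
```

View pics/f.png

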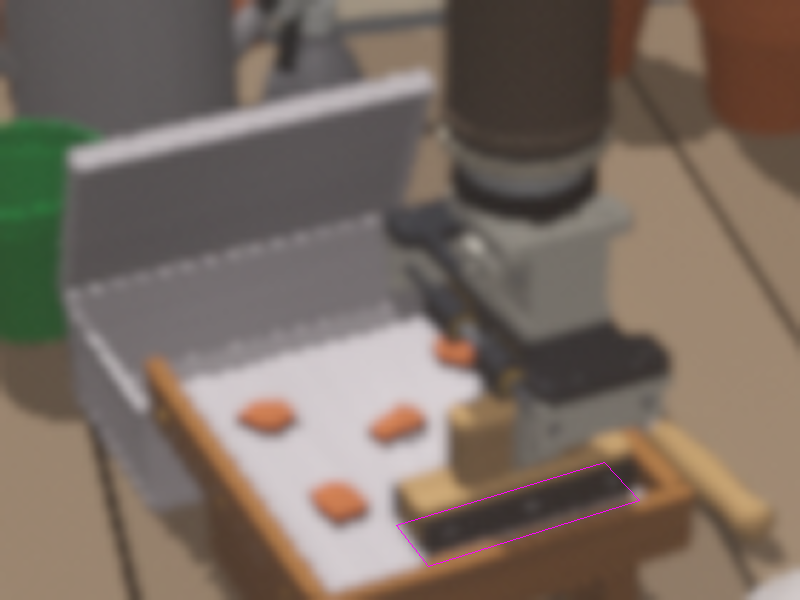

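```bash
python3 -m pendant '[[[0,0,4,0,0,0,1],[0,0,6,0,0,0,1],[0,0,6,0,0,0,1],[0,0,6,0,0,0,1]]]'
```

```text
clock: 7.25
position: [0.5442, -0.0052, 0.3098]
ee_rot: [-0.337, 3.123, 0.0]
force: [-0.0, -0.3, -1.7]
width: 0.26
```

```bash
python3 -m pendant '[[[0,0,1,0,0,0,1],[0,0,1.5,0,0,0,1],[0,0,1.5,0,0,0,1]]]'
```

```text
clock: 7.62
position: [0.5443, -0.0055, 0.3096]
ee_rot: [-0.337, 3.123, 0.002]
force: [-5.4, 0.2, 16.5]
width: 0.261
```

```bash
python3 -m pendant '[[[0,0,-0.8,0,0,0,1],[0,8,-0.8,0,0,0,1],[0,20,-0.8,0,0,0,1],[0,35,-0.8,0,0,0,1],[0,50,-0.8,0,0,0,1],[0,65,-0.8,0,0,0,1],[0,80,-0.8,0,0,0,1],[0,95,-0.8,0,0,0,1],[0,110,-0.8,0,0,0,1],[0,125,-0.8,0,0,0,1],[0,138,-0.8,0,0,0,1],[0,145,-0.8,0,0,0,1],[0,145,-0.8,0,0,0,1]]]'
python3 - <<'E'
from h import *
t=np.load('tray.npy'); t[1]+=.002
go(pose(t,[(.066,-.028,.095+.0557)])[0],t[2])
crop('side',150,110,290,215,'g.png')
crop('top',130,165,310,300,'g2.png')
E
```

```text
clock: 9.25
position: [0.5134, 0.1373, 0.3096]
ee_rot: [-0.339, 3.122, 0.0]
force: [0.0, -1.1, 8.2]
width: 0.258
t 9.25 shift mm [ 0.4  2.8 -0.1] rot [0.    0.001 0.001] F [ 0.  -1.1  8.2] w 0.258 pos [0.5134 0.1373 0.3096]
```

View pics/g.png

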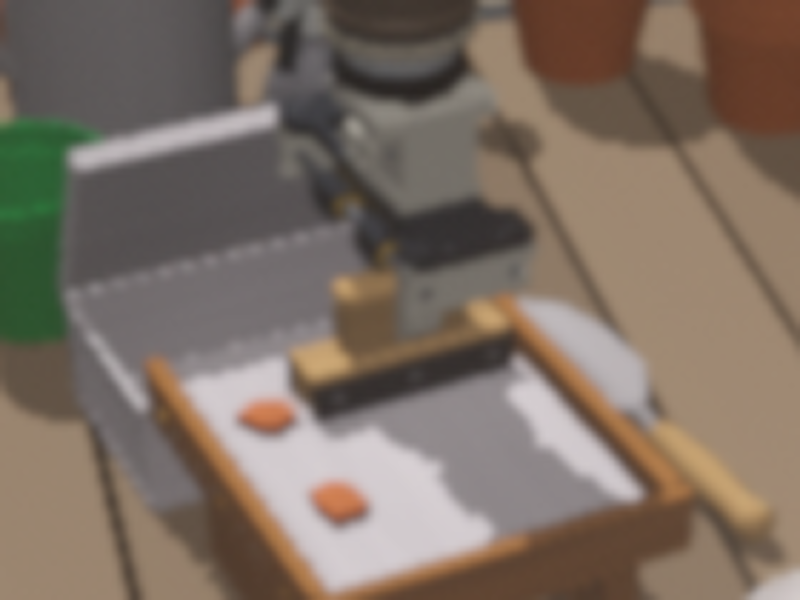

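View pics/g2.png

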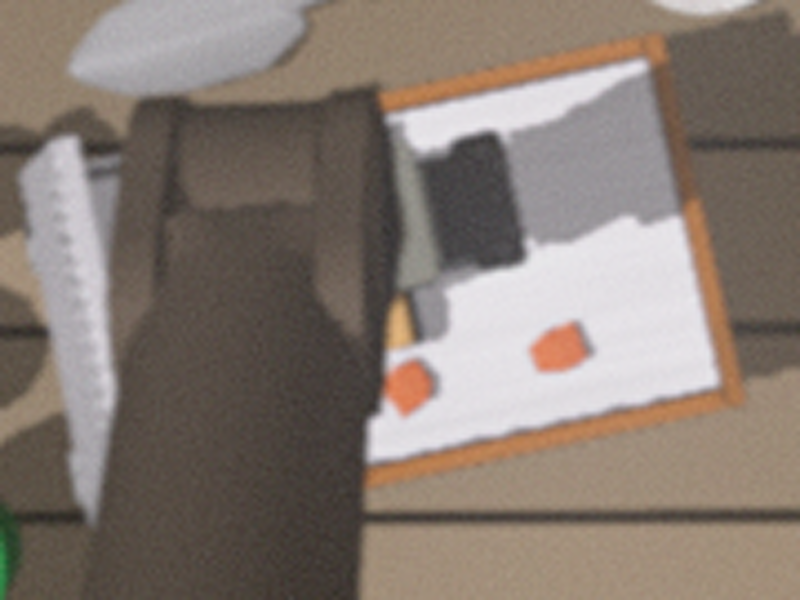

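```bash
python3 -m pendant '[[[0,8,0,0,0,0,1],[0,18,0,0,0,0,1],[0,28,0,0,0,0,1],[0,36,-0.2,0,0,0,1],[0,42,-0.4,0,0,0,1],[0,48,-0.6,0,0,0,1],[0,54,-0.6,0,0,0,1],[0,60,-0.6,0,0,0,1],[0,62,-0.6,0,0,0,1],[0,62,-0.6,0,0,0,1]]]'
python3 - <<'E'
from h import *
t=np.load('tray.npy'); t[1]+=.002
go(pose(t,[(.122,-.028,.095+.0557)])[0],t[2])
crop('side',150,110,290,215,'h.png')
E
```

```text
clock: 10.6
position: [0.4999, 0.1973, 0.3096]
ee_rot: [0.338, -3.123, -0.001]
force: [-1.0, -2.0, 4.3]
width: 0.257
t 10.6 shift mm [ 0.  -2.7 -0.1] rot [0. 0. 0.] F [-1.  -2.   4.3] w 0.257 pos [0.4999 0.1973 0.3096]
```

View pics/h.png

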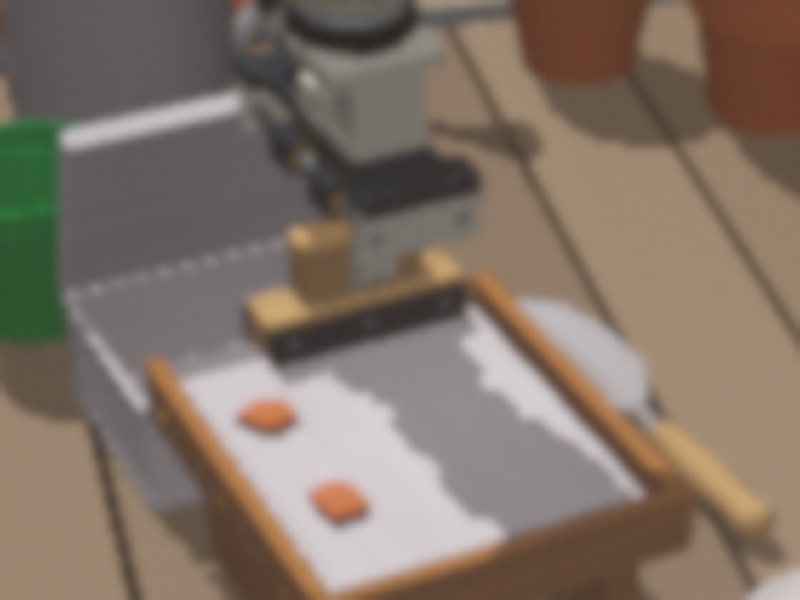

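```bash
python3 -m pendant '[[[0,-8,-0.6,0,0,0,1],[0,-20,-10,0,0,0,1],[5,-40,-45,0,0,0,1],[20,-70,-50,0,0,0,1],[35,-105,-50,0,0,0,1],[48,-140,-50,0,0,0,1],[56,-175,-50,0,0,0,1],[56,-200,-50,0,0,0,1],[56,-209,-50,0,0,0,1],[56,-209,-50,0,0,0,1],[56,-209,-50,0,0,0,1]]]'
python3 - <<'E'
from h import *
t=np.load('tray.npy'); t[1]+=.002
go(pose(t,[(-.084,.028,.095+.0557)])[0],t[2])
q=t.copy(); q[:2]=pose(t,[(-.084,.028,0)])[0,:2]
crop('side',150,110,290,215,'i.png',draw=[rect(q,-.02,.02,-.065,.065,.095)])
crop('top',130,165,310,300,'i2.png')
E
```

```text
clock: 12.02
position: [0.4898, -0.0182, 0.3595]
ee_rot: [0.339, -3.123, -0.001]
force: [0.2, -0.3, -1.9]
width: 0.258
t 12.03 shift mm [ 0.1 -0.3 49.8] rot [ 0.001 -0.     0.001] F [ 0.2 -0.3 -1.9] w 0.258 pos [ 0.4898 -0.0182  0.3595]
```

View pics/i.png

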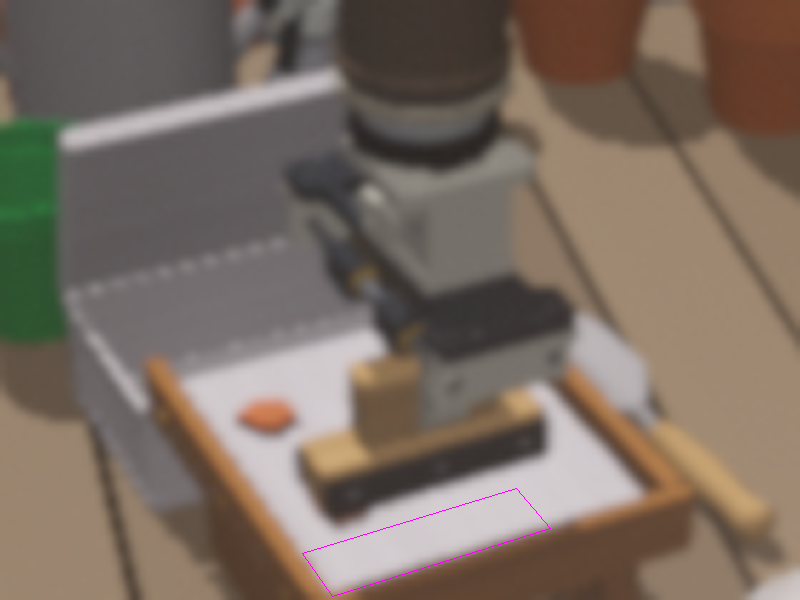

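View pics/i2.png

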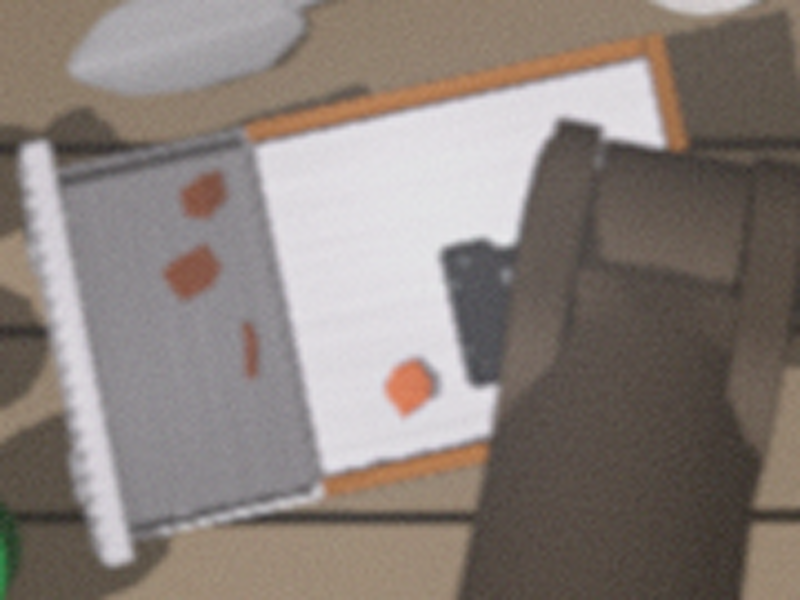

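```bash
python3 -m pendant '[[[0,0,25,0,0,0,1],[0,0,42,0,0,0,1],[0,0,48,0,0,0,1],[0,0,49.5,0,0,0,1],[0,0,50.3,0,0,0,1],[0,0,50.3,0,0,0,1]]]'
python3 - <<'E'
from h import *
crop('side',150,110,290,215,'j.png')
E
```

```text
clock: 12.88
position: [0.4901, -0.0192, 0.3098]
ee_rot: [-0.337, 3.123, 0.0]
force: [-0.3, 0.1, -1.2]
width: 0.26
```

View pics/j.png

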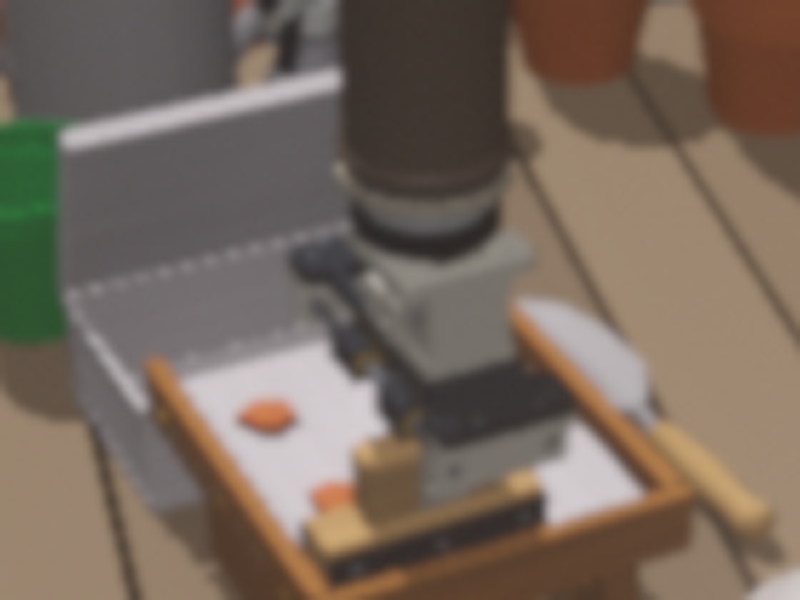

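```bash
python3 -m pendant '[[[0,0,0.9,0,0,0,1],[0,8,0.9,0,0,0,1],[0,20,0.9,0,0,0,1],[0,35,0.9,0,0,0,1],[0,50,0.9,0,0,0,1],[0,65,0.9,0,0,0,1],[0,80,0.9,0,0,0,1],[0,95,0.9,0,0,0,1],[0,110,0.9,0,0,0,1],[0,125,0.9,0,0,0,1],[0,138,0.9,0,0,0,1],[0,150,0.9,0,0,0,1],[0,160,0.9,0,0,0,1],[0,170,0.9,0,0,0,1],[0,180,0.6,0,0,0,1],[0,188,0.5,0,0,0,1],[0,196,0.3,0,0,0,1],[0,203,0.3,0,0,0,1],[0,208,0.3,0,0,0,1],[0,208,0.3,0,0,0,1]]]'
python3 - <<'E'
from h import *
t=np.load('tray.npy'); t[1]+=.002
go(pose(t,[(.122,.028,.095+.0557)])[0],t[2])
crop('side',150,110,290,215,'k.png')
E
```

```text
clock: 15.42
position: [0.4458, 0.1843, 0.3096]
ee_rot: [-0.337, 3.123, 0.001]
force: [0.5, -0.6, 7.5]
width: 0.26
t 15.43 shift mm [ 0.4 -1.5 -0.1] rot [0.    0.001 0.   ] F [ 0.5 -0.6  7.5] w 0.26 pos [0.4458 0.1843 0.3096]
```

View pics/k.png

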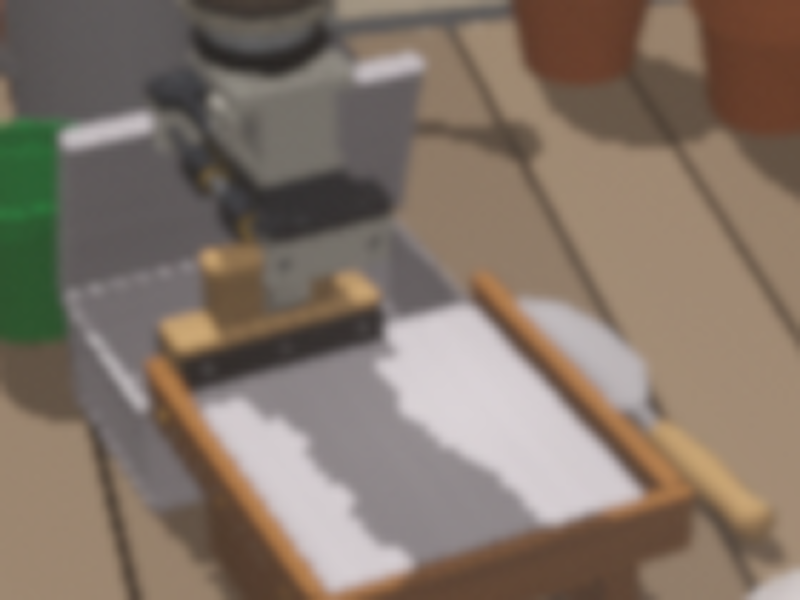

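```bash
python3 -m pendant '[[[0,-8,-2,0,0,0,1],[0,-25,-10,0,0,0,1],[-5,-55,-10,0,0,0,1],[-10,-90,-10,0,0,0,1],[-15,-125,-10,0,0,0,1],[-20,-148,-10,0,0,0,1],[-20,-155,-10,0,0,0,1],[-20,-155,-6,0,0,0,1],[-20,-155,-2,0,0,0,1],[-20,-155,-0.8,0,0,0,1],[-20,-155,-0.8,0,0,0,1]]]'
python3 - <<'E'
from h import *
crop('side',150,110,290,215,'l.png')
crop('top',130,165,310,300,'l2.png')
E
```

```text
clock: 16.85
position: [0.4979, 0.0376, 0.3097]
ee_rot: [0.339, -3.123, -0.0]
force: [-0.6, 0.2, -0.8]
width: 0.257
```

View pics/l2.png

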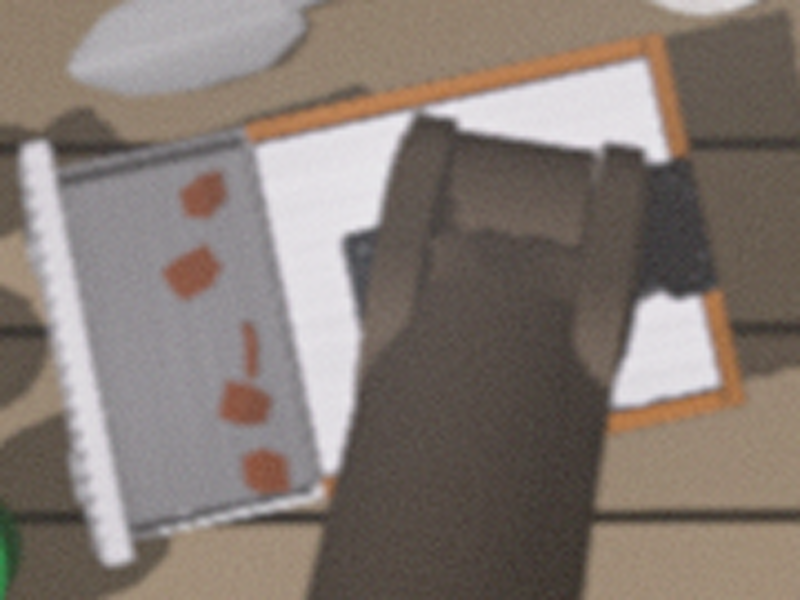

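View pics/l.png

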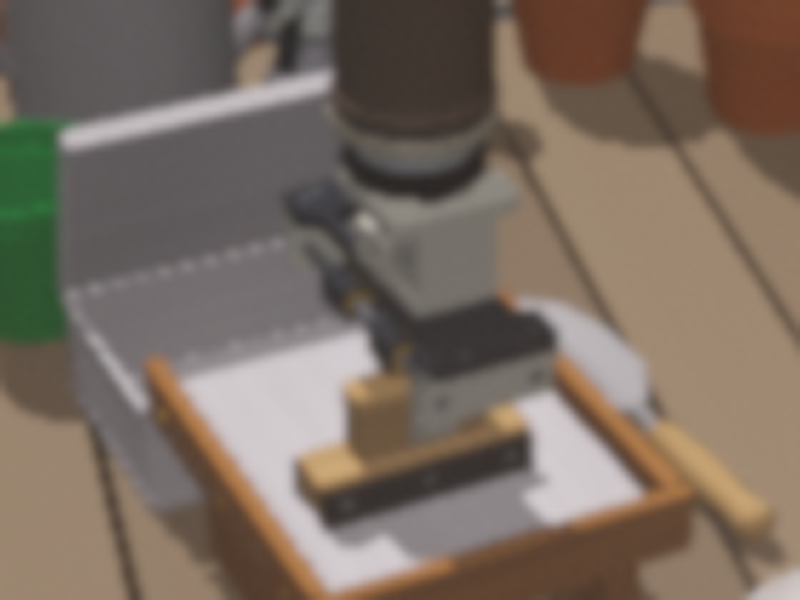

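```bash
python3 -m pendant '[[[0,0,0.5,0,0,0,1],[0,0,0.5,0,0,0,-1],[0,0,0.5,0,0,0,-1],[0,0,0.5,0,0,0,-1],[0,0,0.5,0,0,0,-1],[0,0,0.5,0,0,0,-1],[0,0,0.5,0,0,0,-1],[0,0,0.5,0,0,0,-1],[0,0,0.5,0,0,0,-1],[0,0,-10,0,0,0,-1],[0,0,-40,0,0,0,-1],[0,0,-100,0,0,0,-1],[0,0,-120,0,0,0,-1]]]' 20
python3 - <<'E'
from h import *
t=np.load('tray.npy'); t[1]+=.002
crop('side',150,90,290,195,'m.png',draw=[lidp(t,a) for a in(1.3,1.4)])
crop('top',100,165,280,300,'m2.png',draw=[lidp(t,a) for a in(1.3,1.4)])
go(pose(t,[(.27,-.02,.25)])[0],t[2])
E
```

```text
clock: 18.58
position: [0.4988, 0.0362, 0.4336]
ee_rot: [-0.336, 3.119, 0.001]
force: [0.6, 0.6, -0.2]
width: 1.001
t 18.68 shift mm [-27.3 302.2  24.2] rot [ 0.001  0.005 -0.   ] F [-0.1 -0.  -1.1] w 0.999 pos [0.4988 0.0364 0.4328]
```

View pics/m.png

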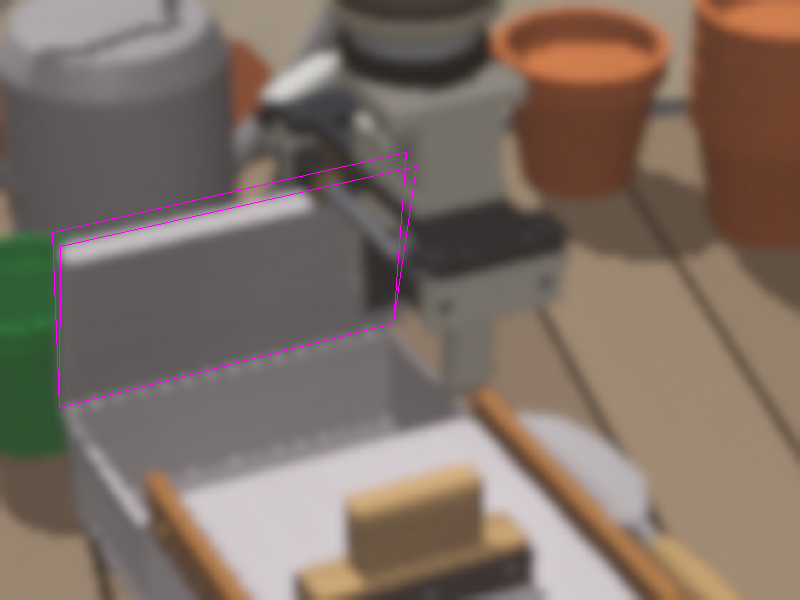

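View pics/m2.png

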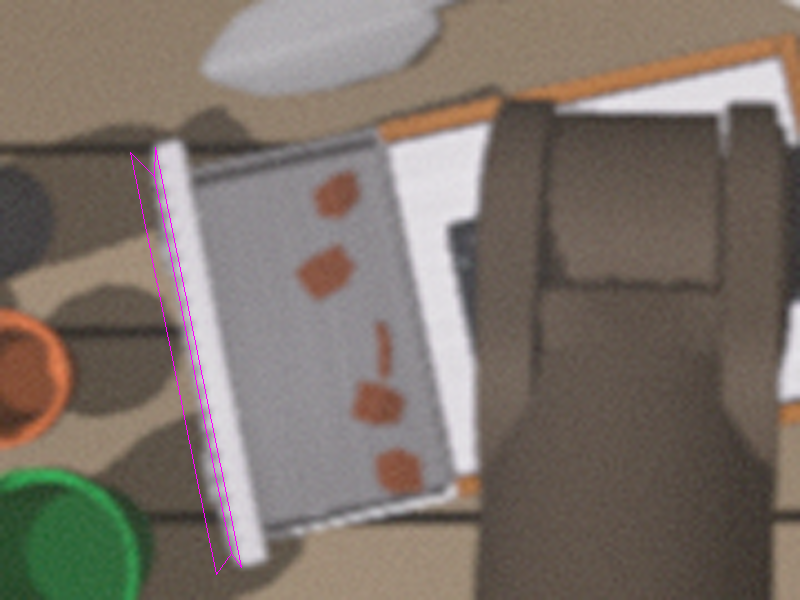

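```bash
cat >> h.py <<'E'
def tl(t,P):
    d=P[:2]-t[:2];c,s=np.cos(t[2]),np.sin(t[2]); return np.array([c*d[0]+s*d[1],-s*d[0]+c*d[1]])
E
python3 - <<'E'
from h import *
t=np.load('tray.npy'); t[1]+=.002
print('bottle base/top',tl(t,onz('top',152*.64,334*.64,.1)),tl(t,onz('top',120*.64,337*.64,.2)),'pot',tl(t,onz('top',157*.64,390*.64,.07)),'green',tl(t,onz('top',171*.64,459*.64,.112)),'can',tl(t,onz('top',95*.64,400*.64,.15)))
o=arm.observe(); m=R.from_rotvec(o['ee_rot']).as_matrix()
def row(cx,cy,tipz):
    P=pose(t,[(cx,cy,tipz+.178)])[0]; return (m.T@(P-o['position'])*1000).round(1)
print('over',row(.275,0,.2548),'down',row(.275,0,.194))
for a in np.linspace(1.3,0,14): print(round(a,2),row(.2615-.115*np.cos(a)+.019,0,.083+.115*np.sin(a)))
E
```

```text
bottle base/top [ 0.3576938  -0.11024566] [ 0.3745203  -0.10531962] pot [ 0.37800405 -0.01679586] green [0.36312771 0.10151811] can [ 0.45266824 -0.0200709 ]
over [-7.400e+00  3.072e+02  3.000e-01] down [ -7.1 307.2  61.1]
1.3 [ -7.1 281.9  61.3]
1.2 [ -7.1 271.   64.9]
1.1 [ -7.  260.5  69.6]
1.0 [ -7.  250.6  75.3]
0.9 [ -7.  241.2  81.9]
0.8 [ -6.9 232.6  89.5]
0.7 [ -6.9 224.7  97.9]
0.6 [ -6.9 217.8 107.1]
0.5 [ -6.8 211.7 116.9]
0.4 [ -6.8 206.7 127.2]
0.3 [ -6.7 202.8 138. ]
0.2 [ -6.6 199.9 149.2]
0.1 [ -6.6 198.2 160.5]
0.0 [ -6.5 197.6 172. ]
```

```bash
python3 -m pendant '[[[0,40,-10,0,0,0,1],[0,90,-10,0,0,0,1],[-3,145,-10,0,0,0,1],[-6,200,-10,0,0,0,1],[-7,255,-10,0,0,0,1],[-7,295,-10,0,0,0,1],[-7,309,0,0,0,0,1],[-7,309,0,0,0,0,1],[-7,309,30,0,0,0,1],[-7,309,55,0,0,0,1],[-7,309,61,0,0,0,1],[-7,309,61,0,0,0,1]]]' 20
python3 - <<'E'
from h import *
crop('side',150,90,290,195,'n.png'); crop('top',80,145,280,295,'n2.png')
go([.5,0,.1])
E
```

```text
clock: 20.18
position: [0.4396, 0.3391, 0.3693]
ee_rot: [-0.334, 3.124, -0.0]
force: [1.2, -0.2, 0.7]
width: 0.004
t 20.27 shift mm [  13.6 -345.1  110.6] rot [0. 0. 0.] F [-0.3  0.1  0.1] w 0.003 pos [0.4396 0.3398 0.3699]
```

View pics/n.png

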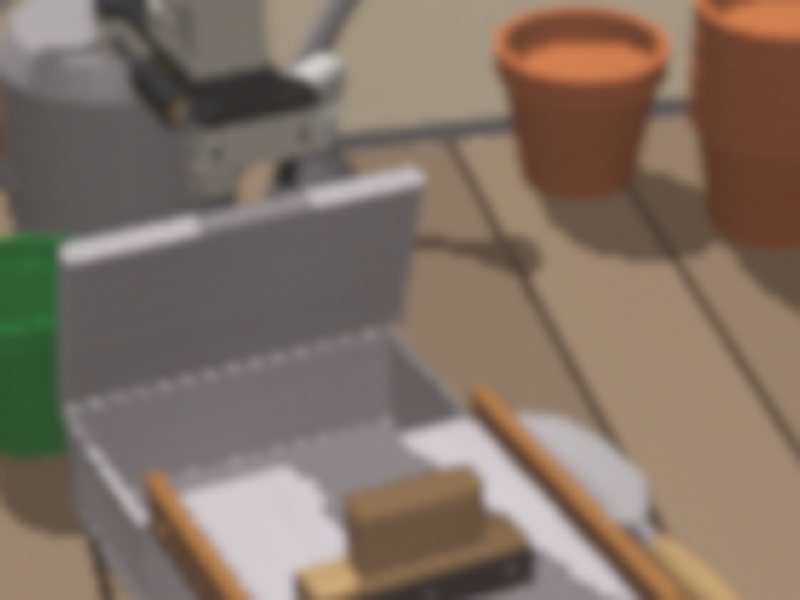

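View pics/n2.png

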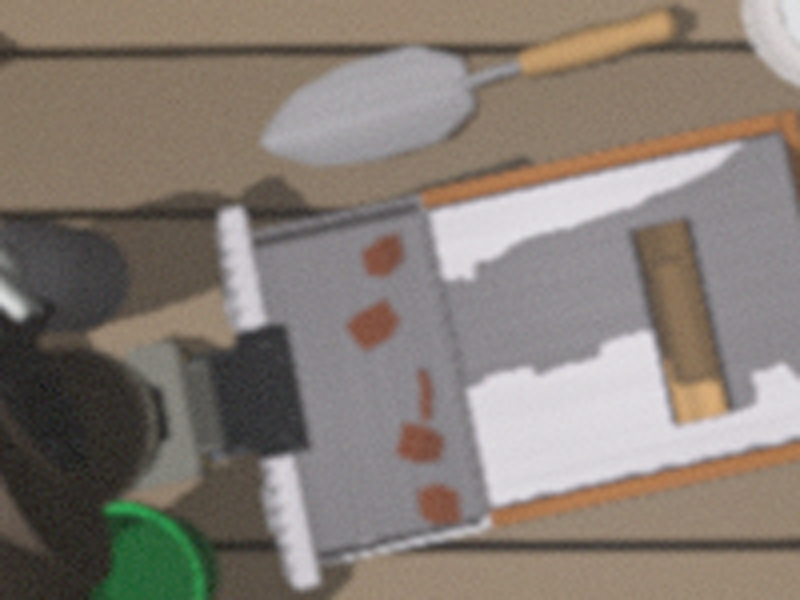

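```bash
python3 -m pendant '[[[0,-15,-2,0,0,0,1],[0,-27,-2,0,0,0,1],[0,-38,2,0,0,0,1],[0,-48,7,0,0,0,1],[0,-58,12,0,0,0,1],[0,-67,19,0,0,0,1],[0,-76,27,0,0,0,1],[0,-84,35,0,0,0,1],[0,-91,44,0,0,0,1],[0,-97,54,0,0,0,1],[0,-102,64,0,0,0,1],[0,-106,75,0,0,0,1],[0,-109,86,0,0,0,1],[0,-110,95,0,0,0,1],[0,-111,103,0,0,0,1],[0,-111,103,0,0,0,1]]]'
python3 - <<'E'
from h import *
crop('side',150,90,290,195,'o.png')
E
```

```text
clock: 22.28
position: [0.4624, 0.2318, 0.2652]
ee_rot: [0.337, -3.122, 0.001]
force: [0.2, -0.2, 0.4]
width: 0.004
```

View pics/o.png

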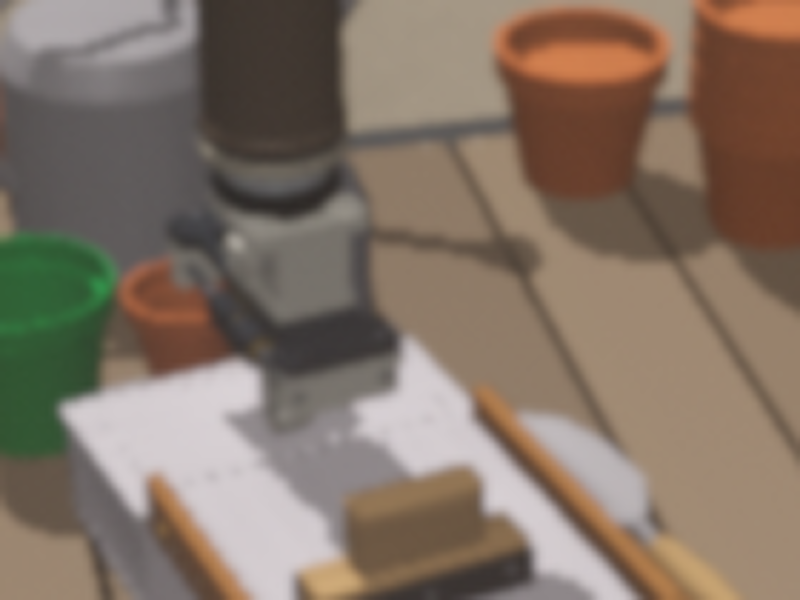

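Nearly shut. Press down gently in small steps.

```bash
python3 -m pendant '[[[0,0,2,0,0,0,1],[0,0,3.5,0,0,0,1],[0,0,3.5,0,0,0,1]]]'; python3 -m pendant '[[[0,0,1,0,0,0,1],[0,0,1.5,0,0,0,1],[0,0,1.5,0,0,0,1]]]'
```

```text
clock: 22.7
position: [0.4627, 0.2319, 0.2624]
ee_rot: [-0.337, 3.123, 0.0]
force: [-0.2, -0.0, 1.1]
width: 0.006
clock: 23.08
position: [0.4627, 0.2318, 0.2613]
ee_rot: [-0.337, 3.123, 0.001]
force: [-1.7, -0.4, 7.0]
width: 0.003
```

```bash
python3 -m pendant '[[[0,0,0.5,0,0,0,1],[0,0,1,0,0,0,1],[0,0,1,0,0,0,1]]]'; python3 -m pendant '[[[0,0,-30,0,0,0,1],[0,0,-80,0,0,0,1],[0,0,-140,0,0,0,1],[0,40,-200,0,0,0,1],[60,100,-230,0,0,0,1],[60,150,-230,0,0,0,1],[60,200,-230,0,0,0,1],[60,230,-230,0,0,0,1],[60,230,-230,0,0,0,1]]]'
python3 - <<'E'
from h import *
crop('side',150,90,290,195,'p.png'); crop('top',80,145,280,295,'p2.png'); crop('top',0,0,512,384,'p3.png')
t=np.load('tray.npy')
E
```

```text
clock: 23.45
position: [0.4628, 0.2317, 0.261]
ee_rot: [-0.337, 3.123, 0.002]
force: [-4.9, -1.9, 19.8]
width: 0.005
clock: 24.58
position: [0.3532, 0.4464, 0.489]
ee_rot: [0.344, -3.122, 0.001]
force: [0.3, -1.3, -0.2]
width: 0.001
```

View pics/p.png

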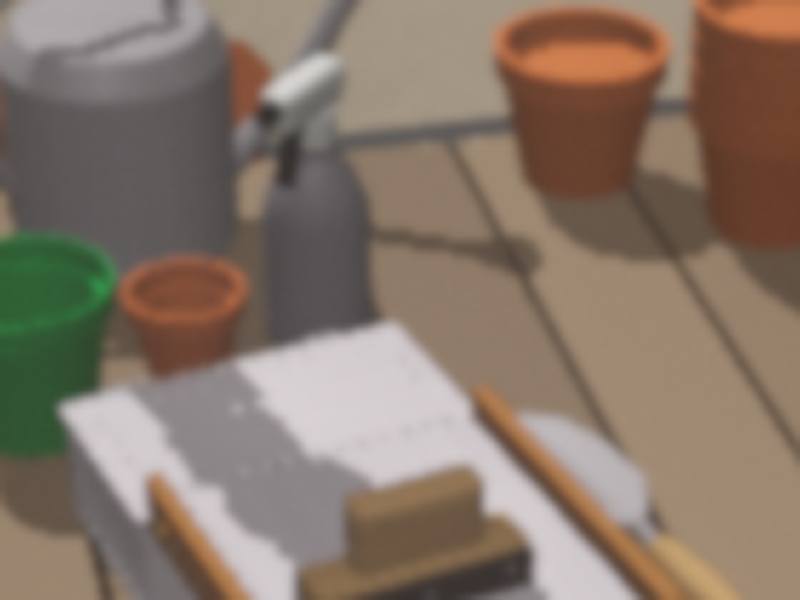

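View pics/p3.png

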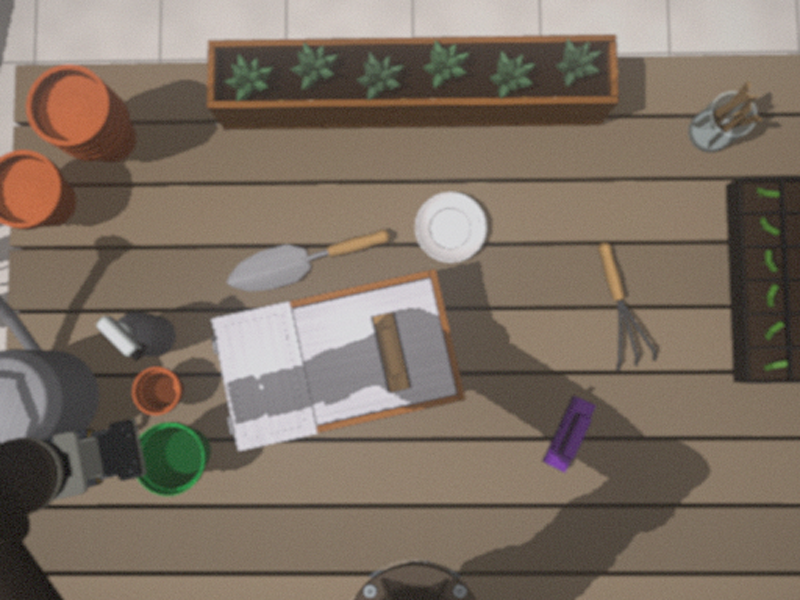

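```bash
python3 -c "
from cell import arm
print(arm.observe()['force'],arm.observe()['clock']); print(arm.sign_off())"
```

```text
[ 0.76750647  0.51056749 -0.3854211 ] 24.725
the job is handed in; nothing more can be done
None
```

The job is done and handed in at 24.7 s of the 64 s allowed; sign-off reports no verdict.

- **Sweep:** I gripped the wooden scraper by its rib and swept the tray in two passes. The first pass took three shards and the second took two. With the lid still open, the top picture showed all five in the tin and none left on the tray. One of them seems to be standing on edge. The pictures between moves never showed the gripper on a shard.
- **Scraper:** It stands upright on the cleared tray, released, about 33 mm behind the tray's centre.
- **Lid:** I pushed it shut with the closed fingertips, ending with about 20 N at 83 mm height, which is where a shut lid should lie. The last pictures show it flat on the tin.
- **Other things:** The pots, saucer, bottle, trowel, fork and the purple block look unmoved between the first and last top pictures.

**What disagreed:**
- The top and side cameras differed by about 5 mm on tray and shard positions. I shifted the tray 2 mm to split this and left about 7 mm clear of the side rails.
- At the end of the sweep passes the gripper body nudged the open lid back by roughly 0.15 rad. The wrist force read at the end of each pass was below 8 N.

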